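# Clear the bed and click the stop into its notch

## Task

On the stop jig on the bench, take the wood offcut that lies on the bed in the stop's way and put it in the wooden offcuts tray. Then grip the stop by its knob and slide it along the track until its spring ball clicks into the notch of the steel bar, without running on past the notch, and finish while still gripping the knob with the stop held in the notch. Leave the other things on the bench and jig where they are.

Things in the scene. Friction and masses are not known exactly. Their poses are not given: they have to be found in the camera images.
- jig: Stop jig fixed to the bench: plywood bed 160 mm wide (its x -90 to +70 mm), 450 mm long (its y -240 to +210 mm), 18 mm thick, with a flush aluminium track along its y. Origin on the track's centre line at bench height; z up. The stop slides along the jig's y.
- stop (a joint): Travel of the stop along the jig's +y, in m: at 0 its centre is at jig y = -160 mm, at its far limit 0.28 at +120 mm. It starts near 0 and the notch is always ahead in +y. The slide drags with 1.5 N plus 4 N per m/s, the rubbing ball adds about 1 N.
- stop_knob (a point): Top centre of the stop's black knob: upright cylinder 34 mm in diameter, from 41 to 83 mm above the bench. Below it the stop is an aluminium block 50 mm across and 60 mm along the track, 19 to 41 mm above the bench. Axes as the jig's.
- stop_ball (a point): Middle of the stop's spring ball (radius 5 mm) when in the notch: 36 mm in jig x from the knob's axis, same jig y, 28 mm above the bench. Within 8.5 mm of the notch's middle the ball draws the stop to the middle with up to some 8 N (felt as a pull forwards, past the middle a pull back); a stop let go there centres itself to about 1 mm.
- detent_bar: Steel bar fixed on the bed along the track's +x side, 18 mm wide, top 34 mm above the bench, y from -250 to +100 mm. One rounded notch (5 mm wide inside, 17 mm at its mouth) in the face towards the track. Origin at the notch, mid-width, at the bar's underside on the bed; y along the bar = jig's y. The stop is home when stop_ball is at y = 0 here.
- offcut: Plain softwood block 70 mm (its x) by 38 mm (its y) by 30 mm high, about 60 g, loose, lying across the track on the jig's bed (underside 18 mm above the bench). Origin at the centre of its underside.
- tray: Open wooden tray fixed on the bench, 190 mm (its x) by 160 mm (its y), 50 mm high, walls and floor 6 mm. Origin at the centre of its underside on the bench. Empty at the start.
- mallet: Bystander: wooden mallet lying on the far side of the bench, head 120 by 70 by 60 mm, handle 200 mm along its -x.
- chisel: Bystander: chisel with a round black handle, 240 mm long along its x, 26 mm high, on the bench to the right of the jig.
- tape_measure: Bystander: tape measure 70 by 35 by 64 mm high, beyond the tray.
- pencil: Bystander: flat carpenter's pencil 175 mm long, 8 mm high, lying lengthwise on the jig's bed along its edge nearest the robot (about 80 mm from the track's centre line).
- bench_dog: Bystander: black plastic bench dog 75 by 40 by 40 mm, beyond the jig on the right.
- screw_tub: Bystander: white plastic tub 130 by 90 by 55 mm high, on the far left of the bench.
Things that resemble listed ones, but are neither listed nor needed, are in the scene too. There is more than one size of the offcut; the job needs the middle-sized.

How it is judged:
By the outcome, as a careful person would: the job done as asked, in the order asked, and still so for the second after the job is handed in, while the arm keeps its last pose, push and grip.
It also fails if it takes over 67 s, if anything falls off the work surface, if the arm or the gripper's body presses on something with over 40 N, if the wrist force passes 120 N, or if a joint passes its speed limit or range.

## Robot

A 7-joint arm with a two-finger parallel gripper is mounted at the origin on the work surface. World frame = base frame: x ahead of the robot, y to its left, z up, the work surface at z = 0. Lengths are in m, angles in rad, forces in N, time in s.
With the tool pointing down it reaches from about 0.425 to 0.925 m from the base axis. Payload 6.8 kg.
Tool frame: the origin (TCP) lies midway between the tips of the shut fingers; the grasp point (between the pads) lies 19 mm behind it; x points along the fingers, y is the direction in which the jaws open and shut, and the axes are right-handed (so a half turn about x gives the same grasp; the last joint's range is limited). The gripper opens to 85 mm and grips with 20 to 120 N. Pads are 22 mm wide; open, the fingers measure 114 mm over their backs; the gripper's body (76 mm by 85 mm) begins 54 mm behind the grasp point. The pads swing forward as they close: fully open they stand 13 mm farther back than shut.
Start: joints at [-1.343, 0.477, 0.022, 1.555, -0.011, 1.109, -0.083], TCP at [0.222, 0.637, 0.231] pointing down, gripper open.
Joint ranges: [-2.96, 2.96], [-0.34, 2.1], [-1.41, 1.46], [0.24, 2.44], [-1.37, 4.51], [0.17, 1.92], [-2.96, 2.96]. Speed limits (rad/s): [2.39, 2.39, 3.14, 3.14, 3.14, 3.14, 3.14].

## Interface

Orientations are given as a rotation vector (axis times angle).
In Python, from bench import r, viewer, nets gives the robot as it stands.
- The arm moves only by the shell command python3 -m pendant 'ROWS' [FORCE]. ROWS is JSON, one flat list of numbers, 5 for each row, row after row: the finger opening in mm, from 0 to 85.4, then the shift along the tool's x, y, z in mm, then the turn about the tool's x in rad. A call has 1 to 20 rows; each row shifts and turns the commanded pose from where the row before left it, along the tool's axes as they then stand; what a row does not reach is not made up. A row lasts 1/8 s, in which the tool goes at most 62.5 mm and 10.7 degrees, less where a joint would pass 70% of its speed; a pose out of reach is approached as far as the arm can. A call with a gripper value outside its range is refused whole. The fingers move at their own pace and stop on an object; FORCE is the grip in N (left out, the last holds). Time passes only in rows, so rows that do not move let the fingers close. It gives the time, the measured TCP pose, the force and the opening at its end, in the units of the state.
- r.get_obs(): the state, without advancing time (a new reading comes with each control period).
- viewer.grab_frame(name): name is "scene" or "top"; returns (picture, depth): 384x512x3 uint8, red, green, blue; 384x512 float32, m along the optical axis (not along the pixel's ray), 0 where there is no reading.
- viewer.calibration(name): a dict with "mtx" (3x3 intrinsics, pixels), "world_to_cam" (4x4, takes a point from world to camera coordinates). Camera axes: x right, y up, looking along -z (the intrinsics and any distortion apply to the point x, -y, -z); pixel columns grow to the right and rows downward; lengths in m; the calibration is good to about 2 mm. A picture is of the moment at which its call begins. calibration takes no time and is no camera call.
- r.hand_in(): hands the job in, once; it reports no verdict.
Trained networks look in the newest picture that a camera, given by its name, has taken for a name from the list of things; names that differ only in an ending like _2 or _b are one class to them, and where a whole thing is asked for, a point or a joint stands for the part that bears it (a point fixed in the world has none). Each returns a list of dicts, best first, with "score" (0 to 1); they miss things now and then, are a little off and sometimes report something else, mostly with a low value. They report only what shows in the picture. A call takes as long as a camera call. They do not tell look-alikes from the thing itself.
- nets.look_for(name, camera): "location" ([x, y, z] in m, in world coordinates, good to about 4 mm: the middle of the surface that is visible of it).
- nets.silhouettes(name, camera): "mask" (384x512 bool, what is visible of it).
The state is a dict: "clock": time; "joints": joint angles; "qvel": joint speeds; "tau": joint torques, N m; "tcp_pos": TCP position; "orientation": TCP orientation; "contact_force": force on the tool from outside, world axes, zero at the start; "moment": the same for the moment, N m; "grip_width": finger opening in m.
Only numpy, scipy, OpenCV 4.12 (cv2) and the standard library are available. Lean on these libraries where they do the work, as an engineer would, in place of code of your own. Each camera call takes 0.05 s, during which the arm holds its last target. There are 200 camera calls.

## Working session

There is one attempt and no reset: what is moved stays moved. The work goes in short steps, Python scripts to look and compute and a shell command to move; the robot and the scene stay as the last step left them, time stands still between calls to the robot, and variables do not carry over. Pictures are saved under pics/ and viewed, about 8 in all and at most 12, crops included, and the job is handed in when it is done.

```bash
mkdir -p pics
cat > h.py <<'E'
import numpy as np, cv2
from bench import r, viewer, nets
from scipy.spatial.transform import Rotation as R
def cloud(name):
    im,d=viewer.grab_frame(name); c=viewer.calibration(name); K=c["mtx"]; W=np.linalg.inv(c["world_to_cam"])
    v,u=np.mgrid[:384,:512]; X=(u-K[0][2])/K[0][0]*d; Y=(v-K[1][2])/K[1][1]*d
    P=np.stack([X,-Y,-d,np.ones_like(d)],-1)@W.T
    P=P[...,:3].copy(); P[d==0]=np.nan
    return im,P
def save(im,f,s=1):
    cv2.imwrite(f,cv2.resize(im[...,::-1],None,fx=s,fy=s,interpolation=cv2.INTER_CUBIC))
E
python3 - <<'E'
from h import *
o=r.get_obs(); print(o)
ims=[]
for n in("scene","top"):
    im,P=cloud(n); save(im,f"pics/{n}0.png",1.5); np.save(n+"P.npy",P); np.save(n+"I.npy",im); c=viewer.calibration(n); print(n,{k:(np.round(v,3).tolist() if k!='x' else 0) for k,v in c.items()})
    for t in("offcut","stop_knob","stop","detent_bar","tray","jig","pencil"):
        print(n,t,[(np.round(x["location"],3).tolist(),round(x["score"],2)) for x in nets.look_for(t,n)])
E
```

```text
{'clock': 0.0, 'joints': array([-1.34305654,  0.47781961,  0.02238079,  1.55645997, -0.01147182,
        1.10929857, -0.08308996]), 'qvel': array([-0.00258825,  0.00109592, -0.00085982,  0.00085211,  0.00022238,
       -0.00148354, -0.00153759]), 'tau': array([ 1.97410518e-04, -5.96449149e+01,  1.60830639e+00, -2.81192887e+01,
        1.25406525e-02,  9.59708792e-03,  2.58707274e-05]), 'tcp_pos': array([0.2223045 , 0.6367112 , 0.23030985]), 'orientation': array([ 0.26208174,  1.55481125, -0.265003  ]), 'contact_force': array([-0.2072344 , -0.28461575, -0.34597945]), 'moment': array([ 0.01678567,  0.04620002, -0.02460246]), 'grip_width': 0.08556925817918033}
scene {'mtx': [[453.82, 0.0, 256.517], [0.0, 453.82, 188.686], [0.0, 0.0, 1.0]], 'world_to_cam': [[-0.419, 0.908, 0.014, 0.251], [-0.693, -0.33, 0.641, 0.349], [0.586, 0.259, 0.768, -1.535], [0.0, 0.0, 0.0, 1.0]]}
scene offcut [([0.547, -0.067, 0.048], 0.96), ([0.369, 0.127, 0.043], 0.95), ([0.371, -0.088, 0.026], 0.71)]
scene stop_knob [([0.565, -0.183, 0.042], 0.73)]
scene stop []
scene detent_bar [([0.611, -0.078, 0.033], 0.58)]
scene tray [([0.52, 0.344, 0.005], 0.63)]
scene jig [([0.564, -0.016, 0.017], 0.68)]
scene pencil [([0.493, 0.026, 0.023], 0.56)]
top {'mtx': [[381.04, 0.0, 254.144], [0.0, 381.04, 190.336], [0.0, 0.0, 1.0]], 'world_to_cam': [[0.019, -1.0, 0.003, -0.049], [0.978, 0.019, 0.208, -0.578], [-0.208, -0.001, 0.978, -1.079], [0.0, 0.0, 0.0, 1.0]]}
top offcut [([0.538, -0.067, 0.043], 0.73), ([0.354, 0.117, 0.043], 0.57), ([0.357, -0.093, 0.026], 0.53)]
top stop_knob [([0.547, -0.194, 0.039], 0.65)]
top stop [([0.545, -0.191, 0.039], 0.87), ([0.486, 0.027, 0.024], 0.24)]
top detent_bar [([0.603, -0.094, 0.04], 0.6)]
top tray [([0.528, 0.355, 0.006], 0.67)]
top jig [([0.539, -0.051, 0.017], 0.59)]
top pencil [([0.493, 0.025, 0.027], 0.48)]
```

View pics/scene0.png

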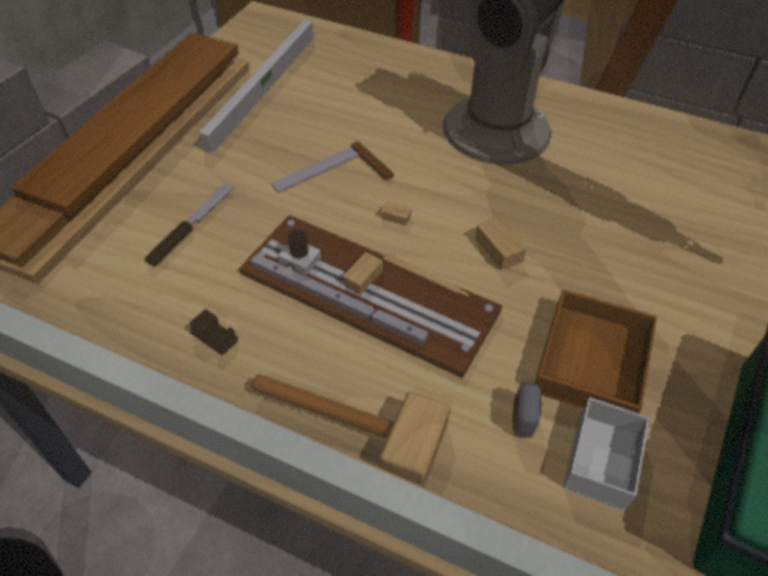

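View pics/top0.png

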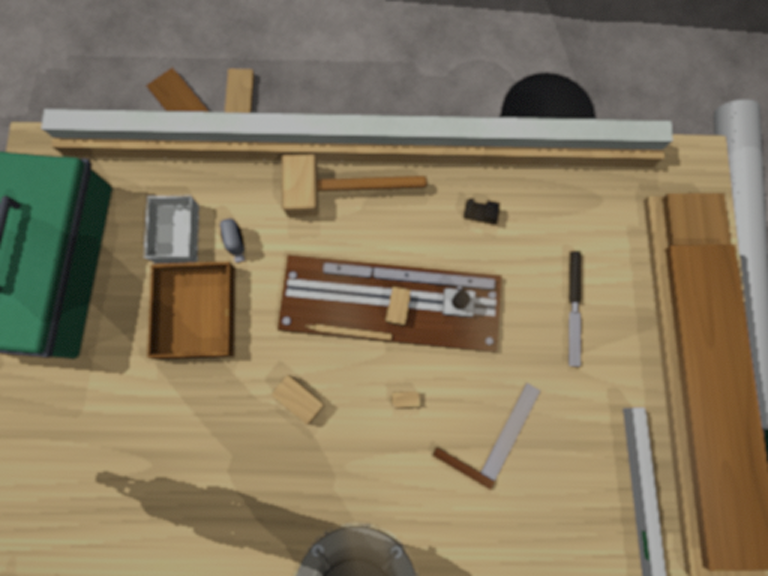

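Scene view: three loose blocks: on the jig (358,270), a larger one (500,243) and a smaller one (397,211). The one meant is the one lying across the track; the knob is at (298,240) and the tray at (598,348). In the top view the bar shows a dark break at about (372,272), which could be the notch. I'll check this in an enlarged crop and fit the frames.

Run:
```python
from h import *
im=np.load("topI.npy");P=np.load("topP.npy")
c=im[160:242,178:342]; save(c,"pics/crop1.png",4.8)
print(R.from_rotvec(r.get_obs()["orientation"]).as_matrix().round(3))
for n in("top","scene"):
    P=np.load(n+"P.npy")
    ms={}
    viewer.grab_frame(n)
    for t in("offcut","jig","tray","detent_bar","stop_knob","pencil"):
        for x in nets.silhouettes(t,n)[:3]:
            m=x["mask"]; q=P[m]; q=q[~np.isnan(q[:,0])]
            if t=="offcut": print(" dims");
            z=np.percentile(q[:,2],90)
            lo={"tray":.04,"jig":.010,"pencil":.02}.get(t,z-.008); s=q[q[:,2]>lo][:,:2].astype(np.float32)
            (cx,cy),(w,h),a=cv2.minAreaRect(s)
            print(n,t,round(x["score"],2),"n",len(q),"z90",z.round(3),"rect",round(cx,4),round(cy,4),round(w,4),round(h,4),round(a,1))
```

```text
[[ 0.     0.33   0.944]
 [ 0.     0.944 -0.33 ]
 [-1.     0.    -0.   ]]
 dims
top offcut 0.5 n 336 z90 0.051 rect 0.5422 -0.0729 0.0378 0.0701 80.3
 dims
top offcut 0.45 n 201 z90 0.027 rect 0.3584 -0.0908 0.0292 0.0508 1.1
top jig 0.7 n 6159 z90 0.023 rect 0.5538 -0.0572 0.4514 0.1615 85.3
top tray 0.74 n 1653 z90 0.063 rect 0.8088 0.0222 0.1204 0.3014 5.9
top tray 0.68 n 3652 z90 0.049 rect 0.5273 0.3445 0.1902 0.1624 3.6
top detent_bar 0.58 n 820 z90 0.037 rect 0.6068 -0.0936 0.349 0.0197 85.4
top detent_bar 0.45 n 347 z90 0.085 rect 0.5531 -0.1956 0.0298 0.0332 89.9
top stop_knob 0.76 n 349 z90 0.085 rect 0.5531 -0.1956 0.0298 0.0332 89.9
top pencil 0.68 n 156 z90 0.029 rect 0.49 0.0233 0.1573 0.0122 83.3
 dims
scene offcut 0.95 n 698 z90 0.041 rect 0.355 0.1245 0.0952 0.0528 52.2
 dims
scene offcut 0.7 n 403 z90 0.049 rect 0.5435 -0.071 0.0396 0.0703 82.7
 dims
scene offcut 0.65 n 199 z90 0.024 rect 0.36 -0.0886 0.0542 0.0325 88.1
scene jig 0.93 n 6587 z90 0.021 rect 0.5535 -0.0564 0.4527 0.1636 85.2
scene jig 0.38 n 510 z90 0.082 rect 0.5565 -0.1929 0.0621 0.0564 89.2
scene jig 0.32 n 2947 z90 0.06 rect 0.8077 0.0239 0.1192 0.304 4.1
scene tray 0.78 n 4737 z90 0.047 rect 0.536 0.347 0.2129 0.1598 3.5
scene tray 0.26 n 472 z90 0.025 rect 0.0 0.0 0.0 0.0 0.0
scene detent_bar 0.71 n 1130 z90 0.035 rect 0.6061 -0.0921 0.3512 0.0236 85.8
scene stop_knob 0.7 n 512 z90 0.082 rect 0.5534 -0.1934 0.032 0.0332 80.5
scene pencil 0.59 n 215 z90 0.027 rect 0.4909 0.0269 0.1486 0.0162 83.4
```

View pics/crop1.png

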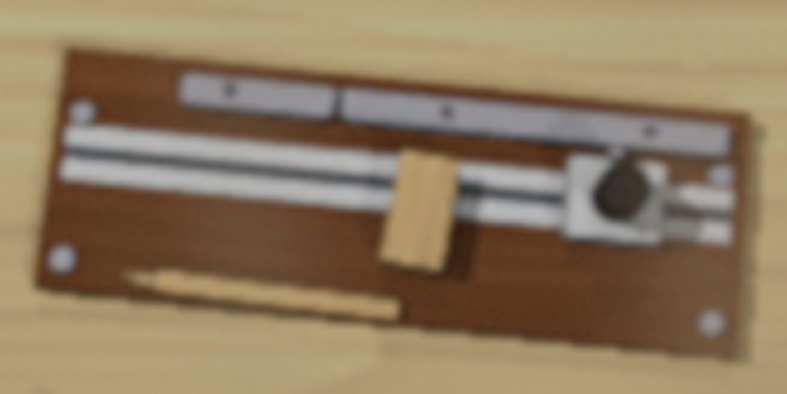

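The block at crop (420,210) measures 70 × 38 × 30 mm, so it is the middle-sized one and the one to take. The larger (355,124 mm) and smaller (358,-90 mm) blocks stay. The bar's only break is at crop (338,105), about 100 mm from its +y end, so that is the notch. Moving above the offcut.

```bash
python3 -m pendant '[85,0,0,0,-0.1, 85,0,0,0,-0.09, 85,0,-46.7,30.2,0, 85,0,-46.7,30.2,0, 85,0,-46.7,30.2,0, 85,0,-46.7,30.2,0, 85,0,-46.7,30.2,0, 85,0,-46.7,30.2,0, 85,0,-46.7,30.2,0, 85,0,-46.7,30.2,0, 85,0,-46.7,30.2,0, 85,0,-46.7,30.2,0, 85,0,-46.7,30.2,0, 85,0,-46.7,30.2,0, 85,0,-46.7,30.2,0, 85,0,-46.7,30.2,0, 85,0,0,0,0, 85,0,0,0,0]' 40
python3 - <<'E'
from h import *
o=r.get_obs(); M=R.from_rotvec(o["orientation"]).as_matrix(); print(M.round(3))
P=np.load("topP.npy"); print("notch px", P[181:184,246:251].round(3)[1].tolist())
d=np.array([.5428,-.072,0.03])-o["tcp_pos"]; print(o["tcp_pos"],M.T@d*1000)
for n in("top","scene"):
    im,P=cloud(n); print([(np.round(x["location"],3).tolist(),round(x["score"],2)) for x in nets.look_for("offcut",n)])
save(im,"pics/s1.png",1.5)
E
```

```text
clock: 3.75
tcp_pos: [0.5456, -0.0706, 0.2311]
orientation: [0.115, 1.568, -0.114]
contact_force: [0.0, -0.3, -0.1]
grip_width: 0.0853
[[-0.     0.145  0.989]
 [ 0.     0.989 -0.145]
 [-1.     0.    -0.   ]]
notch px [[0.61, -0.012, 0.035], [0.61, -0.016, 0.036], [0.614, -0.018, 0.021], [0.611, -0.022, 0.034], [0.611, -0.025, 0.031]]
[ 0.54555783 -0.07057041  0.23113921] [201.13972787  -1.89214433  -2.42060841]
[([0.354, 0.119, 0.041], 0.7)]
[([0.372, 0.126, 0.043], 0.79), ([0.522, 0.345, 0.006], 0.72), ([0.371, -0.088, 0.024], 0.7), ([0.551, -0.065, 0.049], 0.6)]
```

```bash
python3 -m pendant '[85,50,-1,-1,0, 85,60,-1,-1,0, 85,55,0,0,0, 85,30,0,0,0, 85,15,0,0,0, 20,0,0,0,0, 20,0,0,0,0, 20,0,0,0,0, 20,0,0,0,0, 20,0,0,0,0, 20,0,0,0,0]' 40; python3 -m pendant '[20,-20,0,0,0, 20,-40,0,0,0, 20,-50,0,0,0, 20,0,0,0,0]'
```

```text
clock: 5.32
tcp_pos: [0.5447, -0.0727, 0.0229]
orientation: [0.115, 1.565, -0.114]
contact_force: [-1.4, 0.1, 6.7]
grip_width: 0.0375
clock: 5.82
tcp_pos: [0.5465, -0.073, 0.1357]
orientation: [0.115, 1.559, -0.114]
contact_force: [0.1, 0.8, -1.5]
grip_width: 0.0376
```

```bash
python3 -m pendant '[20,0,51.4,-9.8,0, 20,0,51.4,-9.8,0, 20,0,51.4,-9.8,0, 20,0,51.4,-9.8,0, 20,0,51.4,-9.8,0, 20,0,51.4,-9.8,0, 20,0,51.4,-9.8,0, 20,0,51.4,-9.8,0, 20,0,0,0,0, 20,40,0,0,0, 20,40,0,0,0, 20,25,0,0,0, 20,0,0,0,0]'
```

```text
clock: 7.45
tcp_pos: [0.5241, 0.3432, 0.024]
orientation: [0.112, 1.571, -0.118]
contact_force: [-0.9, -0.3, -1.1]
grip_width: 0.0374
```

```bash
python3 -m pendant '[20,6,0,0,0, 20,3,0,0,0, 60,0,0,0,0, 60,0,0,0,0, 60,0,0,0,0, 60,-30,0,0,0, 60,-50,0,0,0, 60,-60,0,0,0, 60,-50,0,0,0, 60,0,0,0,0]'
python3 - <<'E'
from h import *
print(r.get_obs()["joints"].round(2))
im,P=cloud("scene"); print([(np.round(x["location"],3).tolist(),round(x["score"],2)) for x in nets.look_for("offcut","scene")])
save(im,"pics/s2.png",1.5)
for n in("top","scene"):
    if n=="top": im,P=cloud(n)
    else: im,P=cloud(n)
    for x in nets.silhouettes("stop_knob",n)[:1]:
        q=P[x["mask"]]; q=q[q[:,2]>.07]; print(n,x["score"],cv2.minAreaRect(q[:,:2].astype(np.float32)), q[:,2].max())
E
```

```text
clock: 8.7
tcp_pos: [0.5282, 0.347, 0.2123]
orientation: [0.12, 1.561, -0.11]
contact_force: [-0.4, -0.1, -0.9]
grip_width: 0.06
[-0.93  0.43  0.33  1.71 -0.16  1.02  0.89]
[([0.368, 0.127, 0.044], 0.89), ([0.368, -0.089, 0.023], 0.71)]
top 0.68 ((0.552781879901886, -0.195487380027771), (0.030836500227451324, 0.03301369398832321), 45.565399169921875) 0.08897406447953804
scene 0.95 ((0.5533990859985352, -0.1926233470439911), (0.031052393838763237, 0.033565934747457504), 82.56739807128906) 0.08578991718672824
```

View pics/s2.png

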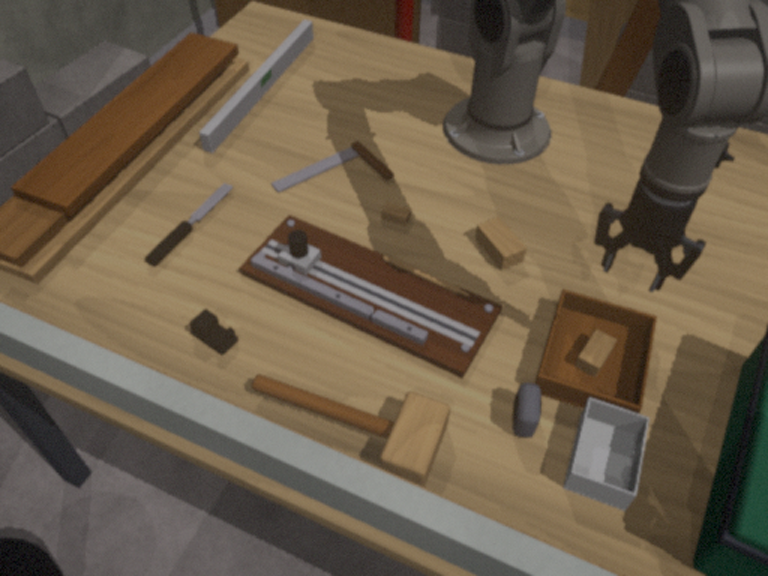

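The offcut lies in the tray at (598,350) and the stop has not moved. Turning the jaws across the track and going above the knob.

```bash
python3 -m pendant '[75,0,0,0,0.1674, 75,0,0,0,0.1674, 75,0,0,0,0.1674, 75,0,0,0,0.1674, 75,0,0,0,0.1674, 75,0,0,0,0.1674, 75,0,0,0,0.1674, 75,0,0,0,0.1674, 75,0,0,0,0.1674, 75,0,6.9,53.7,0, 75,0,6.9,53.7,0, 75,0,6.9,53.7,0, 75,0,6.9,53.7,0, 75,0,6.9,53.7,0, 75,0,6.9,53.7,0, 75,0,6.9,53.7,0, 75,0,6.9,53.7,0, 75,0,6.9,53.7,0, 75,0,6.9,53.7,0]' 60; python3 -m pendant '[75,0,0,0,0, 75,0,0,0,0]'
python3 - <<'E'
from h import *
o=r.get_obs(); M=R.from_rotvec(o["orientation"]).as_matrix(); print(M.round(3))
print(M.T@(np.array([.5533,-.194,.048])-o["tcp_pos"])*1000)
E
```

```text
clock: 11.38
tcp_pos: [0.5502, -0.1967, 0.2064]
orientation: [1.268, 1.171, -1.27]
contact_force: [0.4, 0.3, -0.4]
grip_width: 0.0749
clock: 11.62
tcp_pos: [0.5502, -0.1948, 0.2063]
orientation: [1.269, 1.171, -1.271]
contact_force: [-0.7, -0.1, -0.8]
grip_width: 0.0748
[[-0.002  0.997 -0.082]
 [ 0.    -0.082 -0.997]
 [-1.    -0.002 -0.   ]]
[158.33969458   3.26058433  -1.04115691]
```

```bash
python3 -m pendant '[75,50,1,0,0, 75,60,1,-1,0, 75,35,1,0,0, 75,14,0,0,0, 75,0,0,0,0, 20,0,0,0,0, 20,0,0,0,0, 20,0,0,0,0, 20,0,0,0,0, 20,0,0,0,0, 20,0,0,0,0]' 60
python3 - <<'E'
from h import *
for n in("top","scene"):
    im,P=cloud(n); save(im,f"pics/{n}3.png",1.5)
    ms=nets.silhouettes("detent_bar",n); q=P[ms[0]["mask"]]; q=q[np.abs(q[:,2]-.034)<.008]; print(n,ms[0]["score"],cv2.minAreaRect(q[:,:2].astype(np.float32)))
E
```

```text
clock: 13.0
tcp_pos: [0.5519, -0.1945, 0.0496]
orientation: [1.27, 1.172, -1.271]
contact_force: [-8.4, 3.1, 12.4]
grip_width: 0.033
top 0.58 ((0.6129209399223328, -0.02123139798641205), (0.203318253159523, 0.01975669525563717), 85.46575927734375)
scene 0.77 ((0.6071745753288269, -0.09090252220630646), (0.34879007935523987, 0.02285103313624859), 85.25164794921875)
```

```bash
python3 -m pendant '[20,-3,-1,0,0, 20,0,0,0,0]' 60; python3 -m pendant '[20,0,0,-10,0, 20,0,0,-15,0, 20,0,0,-20,0, 20,0,0,-20,0, 20,0,0,-20,0, 20,0,0,-20,0, 20,0,0,-20,0, 20,0,0,-15,0, 20,0,0,-10,0, 20,0,0,-5,0, 20,0,0,0,0,20,0,0,0,0]'
```

```text
clock: 13.45
tcp_pos: [0.5518, -0.1943, 0.0498]
orientation: [1.268, 1.17, -1.271]
contact_force: [2.6, -3.6, -18.6]
grip_width: 0.0323
clock: 14.95
tcp_pos: [0.5641, -0.0398, 0.0499]
orientation: [1.267, 1.171, -1.271]
contact_force: [4.2, -2.1, -26.3]
grip_width: 0.0325
```

```bash
python3 -m pendant '[20,2.3,0.4,-4,0, 20,0,0,-5,0, 20,0,0,-4,0, 20,0,0,0,0, 20,0,0,0,0]'; for i in 1; do python3 -m pendant '[20,0,0,-2,0, 20,0,0,0,0]'; done; python3 -m pendant '[20,0,0,-2,0, 20,0,0,0,0]';  python3 -m pendant '[20,0,0,-2,0, 20,0,0,0,0]'
```

```text
clock: 15.58
tcp_pos: [0.5652, -0.0278, 0.0497]
orientation: [1.269, 1.171, -1.272]
contact_force: [-6.3, -3.5, -2.0]
grip_width: 0.0324
clock: 15.82
tcp_pos: [0.5653, -0.0266, 0.0497]
orientation: [1.269, 1.17, -1.272]
contact_force: [-6.2, -4.0, -2.0]
grip_width: 0.0325
clock: 16.08
tcp_pos: [0.5654, -0.0248, 0.0497]
orientation: [1.269, 1.17, -1.272]
contact_force: [-5.4, -5.3, -2.1]
grip_width: 0.0324
clock: 16.32
tcp_pos: [0.5656, -0.0227, 0.0497]
orientation: [1.269, 1.17, -1.272]
contact_force: [-5.8, -4.3, -0.9]
grip_width: 0.0323
```

```bash
python3 -m pendant '[20,0,0,-1.5,0, 20,0,0,0,0]'; python3 -m pendant '[20,0,0,-1.5,0, 20,0,0,0,0]'; python3 -m pendant '[20,0,0,-1.5,0, 20,0,0,0,0]';  python3 -m pendant '[20,0,0,-1.5,0, 20,0,0,0,0]'
```

```text
clock: 16.58
tcp_pos: [0.5657, -0.0209, 0.0497]
orientation: [1.269, 1.171, -1.272]
contact_force: [-6.3, -3.5, -1.9]
grip_width: 0.0321
clock: 16.82
tcp_pos: [0.566, -0.0185, 0.0497]
orientation: [1.269, 1.172, -1.271]
contact_force: [-6.4, -1.6, -1.0]
grip_width: 0.0326
clock: 17.08
tcp_pos: [0.5661, -0.0161, 0.0497]
orientation: [1.269, 1.173, -1.271]
contact_force: [-5.2, 0.2, -0.7]
grip_width: 0.0323
clock: 17.32
tcp_pos: [0.5663, -0.014, 0.0497]
orientation: [1.269, 1.174, -1.27]
contact_force: [-5.2, 1.7, -0.3]
grip_width: 0.0327
```

```bash
python3 -m pendant '[20,0,0,-1,0, 20,0,0,0,0]'; python3 -m pendant '[20,0,0,-1,0, 20,0,0,0,0]'; python3 -m pendant '[20,0,0,-1,0, 20,0,0,0,0]'
```

```text
clock: 17.58
tcp_pos: [0.5663, -0.0138, 0.0497]
orientation: [1.269, 1.173, -1.271]
contact_force: [-5.9, -0.8, -1.0]
grip_width: 0.0324
clock: 17.82
tcp_pos: [0.5663, -0.0137, 0.0497]
orientation: [1.269, 1.172, -1.271]
contact_force: [-5.8, -2.8, -0.7]
grip_width: 0.0326
clock: 18.08
tcp_pos: [0.5663, -0.0136, 0.0497]
orientation: [1.268, 1.171, -1.272]
contact_force: [-5.5, -4.2, -2.5]
grip_width: 0.0325
```

```bash
python3 -m pendant '[20,0,-0.6,1.5,0, 20,0,0,0,0]'; python3 -m pendant '[50,0,0,0,0, 50,0,0,0,0, 50,0,0,0,0, 50,0,0,0,0]'
python3 - <<'E'
from h import *
for n in("scene","top"):
    im,P=cloud(n); save(im,f"pics/{n}4.png",1.5)
    for x in nets.silhouettes("stop_knob",n)[:1]:
        q=P[x["mask"]]; print(n,x["score"],np.nanmedian(q,0))
E
python3 -m pendant '[20,0,0,0,0, 20,0,0,0,0, 20,0,0,0,0, 20,0,0,0,0]' 60
```

```text
clock: 18.32
tcp_pos: [0.5663, -0.0137, 0.0497]
orientation: [1.269, 1.171, -1.27]
contact_force: [-6.3, -0.9, 1.4]
grip_width: 0.0326
clock: 18.82
tcp_pos: [0.5678, -0.0134, 0.0492]
orientation: [1.269, 1.169, -1.268]
contact_force: [-0.5, 0.4, 0.2]
grip_width: 0.0499
scene 0.69 [5.79085903e-01 4.11940629e-04 3.99073884e-02]
top 0.52 [ 0.55285488 -0.03528656  0.0425195 ]
clock: 19.52
tcp_pos: [0.5664, -0.0135, 0.0492]
orientation: [1.269, 1.171, -1.27]
contact_force: [-4.6, -0.1, 6.3]
grip_width: 0.033
```

View pics/scene4.png

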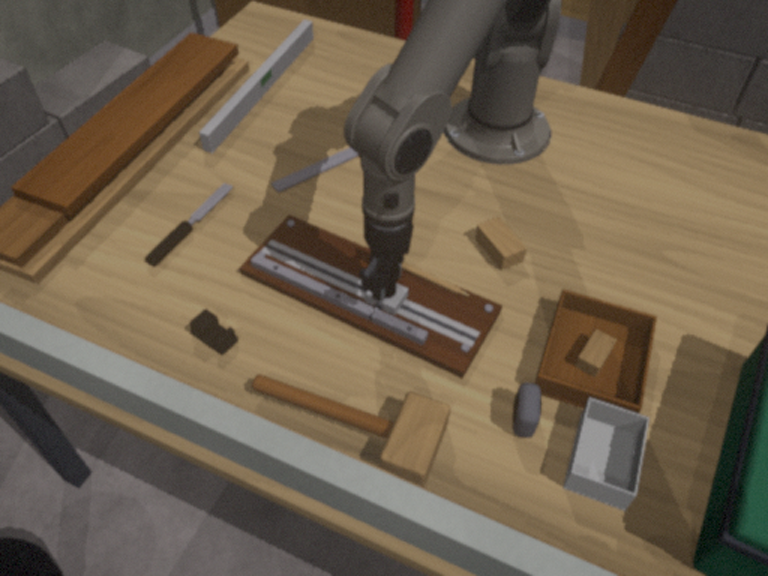

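View pics/top4.png

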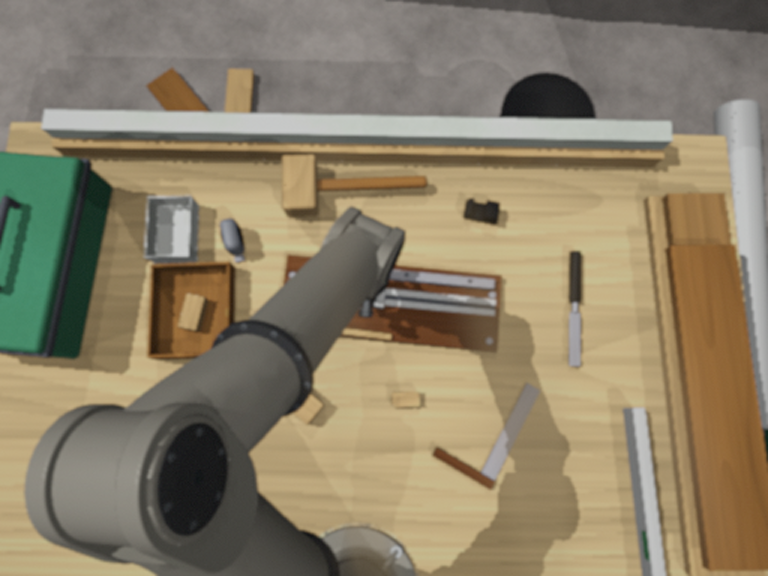

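The offcut is in the tray: scene (598,350), top (192,312). The stop is gripped beside the bar's break at scene (373,313). The visible pencil end (top 390,337) and the other things are where they were. Re-gripped with about zero force along the track, so handing in.

```bash
python3 -c "
from bench import r
o=r.get_obs(); print(o['clock'],o['tcp_pos'],o['contact_force'],o['grip_width']); print(r.hand_in())"
```

```text
19.525 [ 0.56637918 -0.01345826  0.04921126] [-4.63690912 -0.06492978  6.31078695] 0.032994060256360126
the job is handed in; nothing more can be done
None
```

I put the middle-sized offcut (measured 70 × 38 × 30 mm) in the tray. I then slid the stop by its knob into the notch and handed in at 19.5 s, still gripping the knob at 60 N. `hand_in` gave no verdict.

- **Click:** the force along the track went from about -4 N (drag) to +1.7 N (pull forwards). The stop then stayed within 0.4 mm while I pushed the command about 3 mm further, so the ball is in the notch and did not run past it.
- **Position:** it rests within about 1 mm of the notch position I measured in the images.
- **Settling:** I opened the fingers to let the stop centre itself, then re-gripped within 0.2 mm along the track with about 0 N in that direction. About 5 N sideways and 6 N vertical remain.
- **Failed check:** while the arm stood over the stop, the knob detections from the two cameras disagreed (y +0.000 and -0.035 m, arm in the way). I relied on the force and arm position instead.
- **Other things:** they looked unmoved in the last pictures. The arm hid most of the pencil; its visible end is in the same place.

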